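# Nest the sample cups in their carrier and latch its carry handle

### The job

Pack the steel sample cups away in their carrier. First fold the carry handle right back out of the way; then nest all the cups that are there in the carrier's well in size order, the largest on the well's floor and each smaller one standing upright, fully down, inside the next larger one; last, swing the handle up over the nested cups until it snaps home in its upright detent. Leave the other things on the desk alone.

Things in the scene. Friction and masses are not known exactly. Their poses are not given: they have to be found in the camera images.
- carrier_well (a point): centre of the well floor of the aluminium cup carrier, fixed to the desk: base plate 150 (x) x 200 (y) x 8 mm; the well is a ring 77 mm inside, 85 outside, rim 22 mm above this floor (30 above the desk). Two posts (30 wide, 8 thick, 83 tall) stand at y = +-92 mm. z up, x towards the side where the handle folds down (away from the robot)
- handle_hinge (a point): middle of the hinge axis of the carrier's swing carry handle, straight above the well's centre, 65 mm above the desk; the axis runs along the carrier's y (this point's axes are the carrier's)
- handle_bar (a point): middle of the handle's cross bar: black rubber-sleeved round bar 16 mm thick, sleeve 110 mm long, along the carrier's y, 180 mm from the hinge axis. Two 8 mm steel legs at y = +-80 mm join it to the posts
- handle (a joint): handle angle, rad: legs rise 0.15 + this above level. 0 = folded right back on its stop, bar on the carrier's +x side, 92 mm above the desk; 1.42 = upright on its end stop, bar above the well, 245 mm up. Stiff hinge (0.09 N m), stays where left; a sprung detent pushes back from 1.0 to 1.2 (2 N at the bar), then past 1.25 pulls it on to 1.42 and holds it
- cup_1: largest of up to five plain steel sample cups (may be absent): straight, round, 70 mm outside, 65 mm inside, 80 mm tall, wall 2.5 mm, thick heavy base: inner floor 26 mm above the underside; foot bevelled 4 mm. Any smaller cup fits in loosely and, on that floor, sticks out 26 mm above its rim, so hold cups round the top. About 148 g. Origin: centre of underside, z up
- cup_2: second largest of up to five plain steel sample cups (may be absent): straight, round, 59 mm outside, 54 mm inside, 80 mm tall, wall 2.5 mm, thick heavy base: inner floor 26 mm above the underside; foot bevelled 4 mm. Any smaller cup fits in loosely and, on that floor, sticks out 26 mm above its rim, so hold cups round the top. About 126 g. Origin: centre of underside, z up
- cup_3: middle of up to five plain steel sample cups (may be absent): straight, round, 48 mm outside, 43 mm inside, 80 mm tall, wall 2.5 mm, thick heavy base: inner floor 26 mm above the underside; foot bevelled 4 mm. Any smaller cup fits in loosely and, on that floor, sticks out 26 mm above its rim, so hold cups round the top. About 104 g. Origin: centre of underside, z up
- cup_4: second smallest of up to five plain steel sample cups (may be absent): straight, round, 37 mm outside, 32 mm inside, 80 mm tall, wall 2.5 mm, thick heavy base: inner floor 26 mm above the underside; foot bevelled 4 mm. Any smaller cup fits in loosely and, on that floor, sticks out 26 mm above its rim, so hold cups round the top. About 82 g. Origin: centre of underside, z up
- cup_5: smallest of up to five plain steel sample cups (may be absent): straight, round, 26 mm outside, 21 mm inside, 80 mm tall, wall 2.5 mm, thick heavy base: inner floor 26 mm above the underside; foot bevelled 4 mm. Any smaller cup fits in loosely and, on that floor, sticks out 26 mm above its rim, so hold cups round the top. About 60 g. Origin: centre of underside, z up
- card_case: flat black card case, 59 x 92 x 12 mm, bystander, leave alone. Origin: centre of the underside
- mouse: computer mouse, 116 x 62 x 41 mm, bystander, leave alone. Origin: centre of the underside
- objective_case: small black and clear screw case, 36 x 36 x 59 mm, bystander, leave alone. Origin: centre of the underside

How it is judged:
By the outcome, as a careful person would: the job done as asked, in the order asked, and still so for the second after the job is handed in, with the robot touching nothing.
Of cup_1, cup_2, cup_3, cup_4, cup_5 only 4 to 5 are there at a start; the rules pass over those that are not, and their reading is None.
At some moment in a run one of cup_1, cup_2, cup_3 may be knocked a few centimetres aside while the robot is not near it.
It also fails if it takes over 192 s, if anything falls off the work surface, if the arm or the gripper's body presses on something with over 40 N, if the wrist force passes 120 N, or if a joint passes its speed limit or range.

### The arm

A 7-joint arm with a two-finger parallel gripper is mounted at the origin on a cart in front of the work surface, level with it; the furniture and walls round the work are solid. World frame = base frame: x ahead of the robot, y to its left, z up, the work surface at z = 0. Lengths are in m, angles in degrees, forces in N, time in s.
With the tool pointing down it reaches from about 0.4 to 0.9 m from the base axis. Payload 5.6 kg.
Tool frame: the origin (TCP) lies midway between the tips of the shut fingers; the grasp point (between the pads) lies 19 mm behind it; z points along the fingers, y is the line along which they close (so a half turn about z gives the same grasp; the last joint's range is limited). The gripper opens to 92 mm and grips with 3 to 60 N. Pads are 20 mm wide; open, the fingers measure 128 mm over their backs; the gripper's body (75 mm by 189 mm) begins 69 mm behind the grasp point.
Start: joints at [64.515, 26.786, -0.665, 91.828, 0.344, 61.387, -3.226], TCP at [0.254, -0.598, 0.215] pointing down, gripper open.
Joint ranges: [-144.91, 144.91], [-17.63, 115.5], [-89.93, 88.59], [15.96, 139.68], [-74.01, 254.01], [8.47, 105.57], [-167.45, 167.45]. Speed limits (degrees/s): [147.25, 147.25, 180, 180, 180, 180, 180].

### API

Orientations are given as a 3x3 rotation matrix whose columns are the frame's x, y, z axes.
In Python, from rig import r, optics, ticket gives the robot as it stands (r), with the cameras (optics) and the job (ticket).
- The arm moves only by the tool inch_along, called by a JSON object that holds its "op" and its "data", one argument or row to a line. Schema: {"type":"object","properties":{"steps":{"type":"array","items":{"type":"number"},"minItems":7,"maxItems":70},"force":{"type":"number"},"only":{"type":"string"},"quiet":{"type":"boolean"},"lines":{"type":"string"}},"required":["steps"],"additionalProperties":false}. steps is one flat list of numbers that holds 1 to 10 rows one after another, with no inner brackets; each row has 7 numbers: a rotation vector rx, ry, rz in fractions of the full range, 1 being 90 degrees, then dx, dy, dz in shares of 0.75 m (1.0 is 0.75 m), then the finger opening in m; each row is the pose to reach, as a shift and turn from the pose commanded when the call began, along the tool's axes at that moment; what a row does not reach only later rows make up. A row lasts 1/10 s, in which the tool goes at most 0.05 m and 8.59 degrees, less where a joint would pass 70% of its speed; a pose out of reach is approached as far as the arm can. The fingers move at their own pace and stop on an object; force is the grip in N (left out, the last holds). Time passes only in rows, so rows that do not move let the fingers close. The tool returns the time, the measured TCP pose, the force, the opening and the grip force at its end. only (a regular expression) keeps the lines of the reply that match it, lines (a string "A,B") keeps lines A to B, and quiet returns only ok. A shift or turn number past 1, either way, is cut back to 1. Input that does not fit is refused with a message, and nothing moves.
- r.state(): the state, without advancing time (a new reading comes with each control period).
- optics.camera(name): name is "side" or "top" or "wrist"; returns a dict with "pixels" (480x640x3 uint8, red, green, blue), "fovy" (degrees; the focal length in pixels is half the picture's height over the tangent of half this angle, whatever the lens; pixels are square), "cx", "cy" (the principal point, pixels), "R" (3x3) and "t" (3): a world point X has camera coordinates R X + t. Camera axes: x right, y down, z forward; pixel columns grow to the right and rows downward; lengths in m; the calibration is good to about 2 mm. A picture is of the moment at which its call begins. There is no depth.
- ticket.hand_in(): hands the job in; it is judged then, once.
The state is a dict: "time_s": time; "joints": joint angles; "dq": joint speeds; "effort": joint torques, N m; "tcp_pos": TCP position; "eef_rot": TCP orientation; "contact_force": force on the tool from outside, world axes, zero at the start; "wrist_torque": the same for the moment, N m; "opening": finger opening in m; "finger_force": force on a finger pad.
Only numpy, scipy, OpenCV 4.12 (cv2) and the standard library are available. Lean on these libraries where they do the work, as an engineer would, in place of code of your own. Each camera call takes 0.05 s, during which the arm holds its last target. There are 200 camera calls.

## Working session

There is one attempt and no reset: what is moved stays moved. The work goes in short steps, Python scripts to look and compute and a tool call to move; the robot and the scene stay as the last step left them, time stands still between calls to the robot, and variables do not carry over. Pictures are saved under pics/ and viewed, at most 14 in all, crops included, and the job is handed in when it is done.

```bash
ls; mkdir -p pics
```

Run:
```python
from rig import r, optics, ticket
import cv2,numpy as np
s=r.state();print(s)
for n in("side","top"):
    c=optics.camera(n);cv2.imwrite(f"pics/{n}0.png",c["pixels"][:,:,::-1]);print(n,c["fovy"],c["cx"],c["cy"],c["R"],c["t"],-np.array(c["R"]).T@c["t"])
```

```text
pics
rig.py
{'time_s': 0.0, 'joints': array([64.51476011, 26.83480368, -0.66367891, 91.8801821 ,  0.34341565,
       61.3843403 , -3.22544549]), 'dq': array([-0.09867692,  0.039893  ,  0.0492347 ,  0.0547165 , -0.04434263,
       -0.05161315, -0.05039334]), 'effort': array([ 4.22837138e-04, -5.20562911e+01, -1.21002865e-02, -2.43745691e+01,
       -5.65936952e-02,  1.73307705e-02,  1.62247943e-04]), 'tcp_pos': array([ 0.25390585, -0.59774439,  0.2136592 ]), 'eef_rot': array([[ 9.20388880e-01,  3.91003462e-01, -7.76248059e-04],
       [ 3.91004213e-01, -9.20387647e-01,  1.51162202e-03],
       [-1.23399683e-04, -1.69479636e-03, -9.99998556e-01]]), 'contact_force': array([-0.12946144,  0.07392472,  0.06182038]), 'wrist_torque': array([-0.02466238, -0.07246071,  0.01169727]), 'finger_force': 0.0, 'opening': 0.09228180023432601}
side 49.356970113191046 318.920186434158 235.75592227286572 [[-0.93198375 -0.36246768 -0.00484515]
 [-0.12184993  0.32583506 -0.93754152]
 [ 0.34140722 -0.87318308 -0.34783964]] [0.51408895 0.12581701 1.20955313] [0.08150316 1.20150637 0.54118004]
top 54.01001934309884 319.5010279048813 230.07554700781245 [[ 0.01595756 -0.9996144   0.02272449]
 [-0.9931627  -0.01847496 -0.11526722]
 [ 0.11564261 -0.02072974 -0.99307455]] [0.03622898 0.52971597 1.14879844] [0.39266596 0.06981578 1.2010781 ]
```

View pics/top0.png

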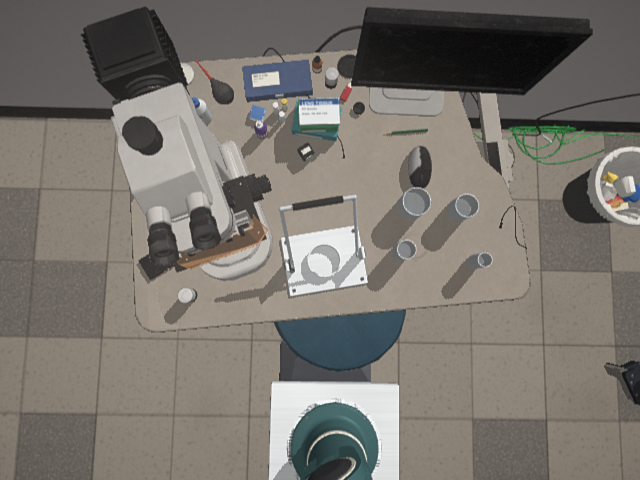

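View pics/side0.png

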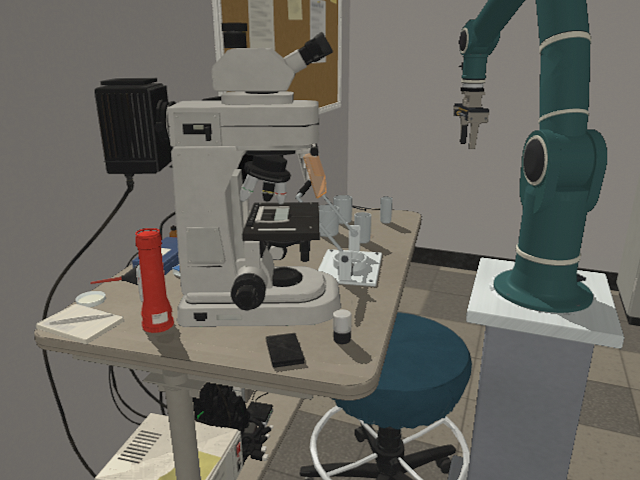

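The top view shows the carrier with its ring near (320,262) and the handle bar near (318,203). There are four cups, with rims near (416,202), (466,206), (406,250) and (484,260). The mouse is at (420,165), the objective case at (187,296). The side view shows the cups behind the microscope.

Create h.py:
```python
from rig import r, optics, ticket
import cv2,numpy as np
def cam(n,save=None):
    c=optics.camera(n);c["f"]=c["pixels"].shape[0]/2/np.tan(np.radians(c["fovy"]/2))
    c["R"]=np.array(c["R"]);c["t"]=np.array(c["t"]);c["C"]=-c["R"].T@c["t"]
    if save: cv2.imwrite(f"pics/{save}.png",c["pixels"][:,:,::-1])
    return c
def ray(c,u,v): 
    d=c["R"].T@np.array([(u-c["cx"])/c["f"],(v-c["cy"])/c["f"],1]);return d
def plane(c,u,v,z): d=ray(c,u,v);return c["C"]+d*(z-c["C"][2])/d[2]
def proj(c,X): p=c["R"]@np.array(X)+c["t"];return c["f"]*p[0]/p[2]+c["cx"],c["f"]*p[1]/p[2]+c["cy"]
def crop(c,x0,y0,x1,y1,k,name): cv2.imwrite(f"pics/{name}.png",cv2.resize(c["pixels"][y0:y1,x0:x1,::-1],None,fx=k,fy=k,interpolation=cv2.INTER_CUBIC))
```

Run:
```python
from h import *
c=cam("top");crop(c,270,170,510,310,3.3,"topz")
for n,u,v,z in[("a",416,202,.08),("b",466,206,.08),("c",406,250,.08),("d",484,260,.08),("bar",318,203,.1),("well",322,262,.03)]: print(n,plane(c,u,v,z))
```

```text
a [ 0.59610991 -0.18655594  0.08      ]
b [ 0.58869631 -0.30850831  0.08      ]
c [ 0.47902608 -0.16157913  0.08      ]
d [ 0.4583035  -0.34935342  0.08      ]
bar [0.58541279 0.05142055 0.1       ]
well [0.44930242 0.03788551 0.03      ]
```

View pics/topz.png

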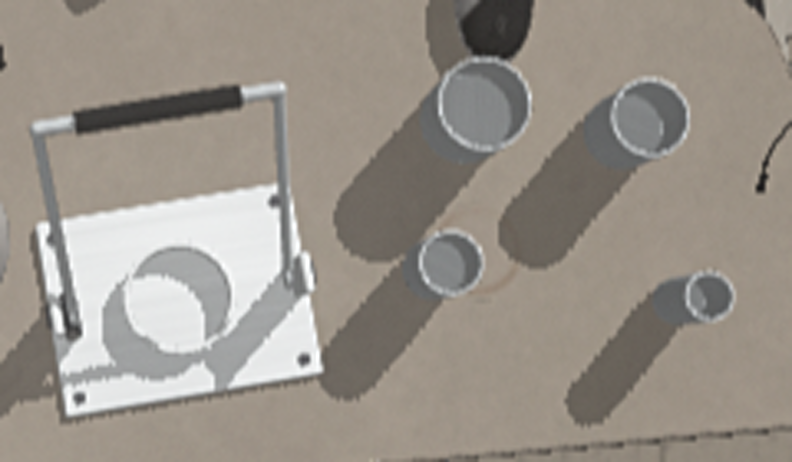

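The zoomed view shows the bar running from (75,122) to (241,97) and the base plate's screws at (53,238), (275,201), (304,359) and (79,398). The cup rims measure 92, 78, 64 and 48 px in zoomed pixels. That makes them cups 1 to 4, so cup 5 seems absent.

Run:
```python
from h import *
c=cam("top")
g=cv2.resize(c["pixels"],None,fx=4,fy=4,interpolation=cv2.INTER_CUBIC);g=cv2.cvtColor(g,cv2.COLOR_RGB2GRAY)
z=lambda u,v:((u+.5)/3.3-.5+270,(v+.5)/3.3-.5+170)
cor=[plane(c,*z(*p),.008) for p in[(38,226),(278,183),(322,372),(67,418)]]
scr=[plane(c,*z(*p),.008) for p in[(53,238),(275,201),(304,359),(79,398)]]
for q in(cor,scr):
    m=np.mean(q,0);yv=(q[0]+q[3]-q[1]-q[2]);print(m,np.degrees(np.arctan2(-yv[0],yv[1])),np.linalg.norm(yv)/2,np.linalg.norm(q[0]+q[1]-q[2]-q[3])/2)
# bar: dark mask
hx=c["pixels"].astype(int);roi=np.zeros(hx.shape[:2],bool);roi[190:215,285:350]=1
m=(hx.max(2)<80)&roi; n,l,st,ce=cv2.connectedComponentsWithStats(m.astype(np.uint8));i=1+np.argmax(st[1:,4]);print(st[i],ce[i])
rect=cv2.minAreaRect(np.argwhere(l==i)[:,::-1].astype(np.float32));print(rect)
ctr=np.mean(scr,0)
for zz in(.1,.12,.14,.16,.18): p=plane(c,*ce[i],zz);d=p-[*ctr[:2],.065];print(zz,p,np.linalg.norm(d),np.degrees(np.arctan2(d[2],np.hypot(*d[:2]))))
# rim ellipses: bright thresholds
for nme,u,v,R in[("1",416,202,.035),("2",466,206,.0295),("3",406,250,.024),("4",484,260,.0185)]:
    rp=R*c["f"]/(c["C"][2]-.08); best=None
    x0,y0=int(u-rp-5),int(v-rp-5);w=int(2*rp+10)
    roi=c["pixels"][y0:y0+w,x0:x0+w];gr=cv2.cvtColor(cv2.resize(roi,None,fx=6,fy=6,interpolation=cv2.INTER_CUBIC),cv2.COLOR_RGB2GRAY)
    cir=cv2.HoughCircles(gr,cv2.HOUGH_GRADIENT,1.5,500,param1=100,param2=10,minRadius=int(5.2*rp),maxRadius=int(6.6*rp))
    x,y,rr=cir[0][0];x=(x+.5)/6-.5+x0;y=(y+.5)/6-.5+y0;print(nme,x,y,rr/6/c["f"]*(c["C"][2]-.08),plane(c,x,y,.08))
```

```text
[0.45480398 0.0344327  0.008     ] 11.155181555265491 0.19310657133257156 0.14870336989648505
[0.45523442 0.0333198  0.008     ] 10.614879549039696 0.17413636907021188 0.1237205295724926
[293 196  50  14 319] [317.67711599 202.72100313]
((317.4571228027344, 202.7254638671875), (6.391202926635742, 50.265113830566406), 81.11934661865234)
0.1 [0.58606763 0.05219679 0.1       ] 0.13674307793588314 14.830148450766602
0.12 [0.58255468 0.05251682 0.12      ] 0.14001419128954484 23.12991552738919
0.14 [0.57904173 0.05283685 0.14      ] 0.14606219446377383 30.895902951183913
0.16 [0.57552878 0.05315688 0.16      ] 0.15456145066187482 37.92593117056343
0.18 [0.57201583 0.05347692 0.18      ] 0.16513390293896307 44.13924696469172
1 416.70834 200.70833 0.034439184889340134 [ 0.59932241 -0.18830749  0.08      ]
2 466.70834 205.20833 0.025869062270176036 [ 0.59067956 -0.310281    0.08      ]
3 405.70834 248.95833 0.022119637739221973 [ 0.48151472 -0.16089054  0.08      ]
4 484.45834 259.95834 0.01652525444243933 [ 0.45842242 -0.35046423  0.08      ]
```

Create to.py:
```python
import sys
from h import *
from scipy.spatial.transform import Rotation as Ro
# to.py x y z yaw : shift/turn in tool axes from the present pose
x,y,z,w=map(float,sys.argv[1:5]);s=r.state();R=np.array(s["eef_rot"])
T=Ro.from_euler('z',w,degrees=True).as_matrix()@np.diag([1,-1,-1])
print("t",s["time_s"],"rot",np.round(Ro.from_matrix(R.T@T).as_rotvec(degrees=True),2),"d",np.round(R.T@(np.array([x,y,z])-s["tcp_pos"]),4),"F",np.round(s["contact_force"],1))
```

```bash
python3 to.py .555 .052 .27 100.5
```

```text
t 0.2 rot [-6.000e-02 -4.000e-02 -7.748e+01] d [ 0.5312 -0.4806 -0.0555] F [ 0.4 -0.5 -0.4]
```

Careful with the scale: shifts go in shares of 0.75 m and turns go in shares of 90 degrees. That gives: 0.355 m / 0.75 = 0.4733, -0.325 m / 0.75 = -0.4333, -77.5 degrees / 90 = -0.8611.

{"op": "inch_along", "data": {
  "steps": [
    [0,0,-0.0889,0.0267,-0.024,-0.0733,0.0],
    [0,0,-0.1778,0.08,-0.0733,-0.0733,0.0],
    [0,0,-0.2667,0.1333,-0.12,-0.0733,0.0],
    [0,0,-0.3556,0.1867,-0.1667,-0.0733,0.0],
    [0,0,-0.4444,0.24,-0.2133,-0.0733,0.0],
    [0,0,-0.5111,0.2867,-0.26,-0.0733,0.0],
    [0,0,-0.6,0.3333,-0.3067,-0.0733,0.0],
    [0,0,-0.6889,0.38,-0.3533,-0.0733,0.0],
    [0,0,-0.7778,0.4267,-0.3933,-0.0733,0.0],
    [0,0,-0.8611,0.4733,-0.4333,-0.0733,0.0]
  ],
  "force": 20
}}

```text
refused: steps[0]: [0, 0, -0.0889, 0.0267, -0.024, -0.0733, 0.0] is not of type 'number' (schema: type "number"). Nothing was moved.
```

Refused on format, not on reach. It needs one flat list, 7 numbers to a row, no inner brackets.

{"op": "inch_along", "data": {
  "steps": [0,0,-0.0889,0.0267,-0.024,-0.0733,0.0,0,0,-0.1778,0.08,-0.0733,-0.0733,0.0,0,0,-0.2667,0.1333,-0.12,-0.0733,0.0,0,0,-0.3556,0.1867,-0.1667,-0.0733,0.0,0,0,-0.4444,0.24,-0.2133,-0.0733,0.0,0,0,-0.5111,0.2867,-0.26,-0.0733,0.0,0,0,-0.6,0.3333,-0.3067,-0.0733,0.0,0,0,-0.6889,0.38,-0.3533,-0.0733,0.0,0,0,-0.7778,0.4267,-0.3933,-0.0733,0.0,0,0,-0.8611,0.4733,-0.4333,-0.0733,0.0],
  "force": 20
}}

```text
time_s: 1.2
tcp_pos: [0.4496, -0.1677, 0.2699]
eef_rot: [[-0.188, 0.982, 0.0], [0.982, 0.188, -0.001], [-0.001, 0.0, -1.0]]
contact_force: [0.5, -0.5, 0.0]
opening: 0.014
finger_force: 0.0
```

```bash
python3 to.py .555 .052 .27 100.5
```

```text
t 1.2 rot [0.01 0.05 0.32] d [ 0.196   0.1447 -0.0003] F [ 0.5 -0.5  0. ]
```

To row units: 0.196 m / 0.75 = 0.2613, 0.16 m / 0.75 = 0.2133.

{"op": "inch_along", "data": {
  "steps": [0,0,0,0.0533,0.0387,0,0,0,0,0,0.1067,0.0773,0,0,0,0,0,0.16,0.116,0,0,0,0,0,0.2133,0.1547,0,0,0,0,0,0.2613,0.1933,0,0,0,0,0,0.2613,0.1933,0,0,0,0,0,0.2613,0.1933,0,0]
}}

```text
time_s: 1.9
tcp_pos: [0.5559, 0.0507, 0.269]
eef_rot: [[-0.185, 0.983, -0.001], [0.983, 0.185, 0.0], [0.0, -0.001, -1.0]]
contact_force: [0.1, -0.3, 0.3]
opening: 0.0006
finger_force: 0.0
```

Run:
```python
from h import *
c=cam("wrist","w1");print(c["fovy"],c["C"],c["R"])
c=cam("top");crop(c,250,150,420,310,3.5,"t1")
```

```text
65.62813296994388 [0.54440833 0.11650922 0.43928181] [[ 9.82720930e-01  1.85093193e-01 -2.88097800e-04]
 [ 1.79777749e-01 -9.54126826e-01  2.39420052e-01]
 [ 4.40401401e-02 -2.35334890e-01 -9.70916039e-01]]
```

View pics/w1.png

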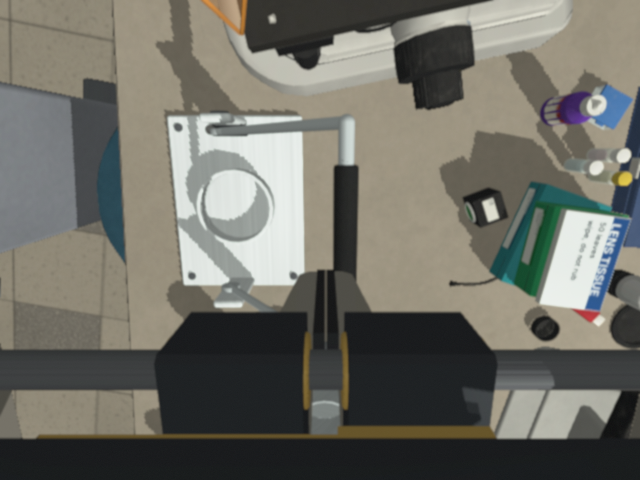

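The wrist view shows the plate's screws at (178,127), (289,125), (293,275) and (193,277), and the well ring centred near (236,203). The bar's sleeve runs vertically at column 345, starting at row 165, and the fingers are to its left, over its near side.

Run:
```python
from h import *
c=cam("wrist")
q=[plane(c,*p,.008) for p in[(178,127),(289,125),(293,275),(193,277)]]
yv=q[0]+q[1]-q[2]-q[3];xv=q[1]+q[2]-q[0]-q[3];print("scr",np.mean(q,0),np.degrees(np.arctan2(-yv[0],yv[1])),np.degrees(np.arctan2(xv[1],xv[0])),np.linalg.norm(yv)/2,np.linalg.norm(xv)/2)
g=cv2.cvtColor(c["pixels"],cv2.COLOR_RGB2GRAY)[155:255,185:290];G=cv2.resize(g,None,fx=6,fy=6,interpolation=cv2.INTER_CUBIC)
cir=cv2.HoughCircles(G,cv2.HOUGH_GRADIENT,1.5,20,param1=80,param2=15,minRadius=190,maxRadius=260)[0][:4]
for x,y,rr in cir:
    u,v=(x+.5)/6-.5+185,(y+.5)/6-.5+155;P=plane(c,u,v,.03);print(u,v,P,np.linalg.norm(plane(c,u+rr/6,v,.03)-P))
print("bar left/right edges z=.206", plane(c,334,220,.206),plane(c,357,220,.206))
print("legtop",plane(c,348,125,.206))
cv2.imwrite("pics/w1z.png",cv2.resize(c["pixels"][95:310,150:370,::-1],None,fx=2.7,fy=2.7,interpolation=cv2.INTER_CUBIC))
```

```text
scr [0.45645982 0.03125901 0.008     ] 10.810877050743048 11.526466698004528 0.17598349998568674 0.12301802921760333
236.20833 203.95833 [0.45841297 0.03581622 0.03      ] 0.039084708292973704
236.70833 200.20833 [0.45843776 0.04006192 0.03      ] 0.04194472294865593
239.45833 202.95833 [0.46181208 0.03757481 0.03      ] 0.03892077604127161
232.70833 205.70833 [0.45483922 0.03317219 0.03      ] 0.03530435775422439
bar left/right edges z=.206 [0.55803935 0.0706046  0.206     ] [0.57246924 0.07326053 0.206     ]
legtop [0.55548429 0.12914493 0.206     ]
```

View pics/w1z.png

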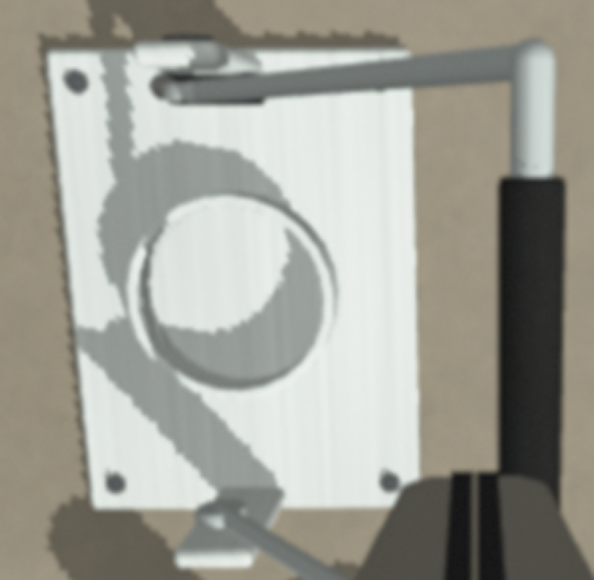

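To row units: 0.16 m / 0.75 = 0.2133, 0.134 m / 0.75 = 0.1787.

{"op": "inch_along", "data": {
  "steps": [0,0,0,0,0.0133,0.04,0,0,0,0,0,0.0173,0.0667,0,0,0,0,0,0.0333,0.088,0,0,0,0,0,0.048,0.1067,0,0,0,0,0,0.0613,0.124,0,0,0,0,0,0.072,0.1413,0,0,0,0,0,0.0813,0.16,0,0,0,0,0,0.0893,0.1787,0,0,0,0,0,0.096,0.2,0,0,0,0,0,0.1,0.2133,0]
}}

```text
time_s: 3.05
tcp_pos: [0.6295, 0.0632, 0.1076]
eef_rot: [[-0.182, 0.983, -0.002], [0.983, 0.182, -0.0], [0.0, -0.002, -1.0]]
contact_force: [-0.6, -0.5, 0.1]
opening: 0.0005
finger_force: 0.0
```

{"op": "inch_along", "data": {
  "steps": [0,0,0,0,0.0027,0.0067,0,0,0,0,0,0.004,0.0133,0,0,0,0,0,0.004,0.0173,0,0,0,0,0,0.004,0.0173,0]
}}

```text
time_s: 3.45
tcp_pos: [0.6328, 0.0641, 0.0996]
eef_rot: [[-0.183, 0.983, 0.0], [0.983, 0.183, -0.002], [-0.002, -0.0, -1.0]]
contact_force: [-6.6, -1.5, 16.0]
opening: 0.0004
finger_force: 8.1
```

```bash
python3 -c "
from h import *
c=cam('wrist','w2')"
```

```text
(no output)
```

View pics/w2.png

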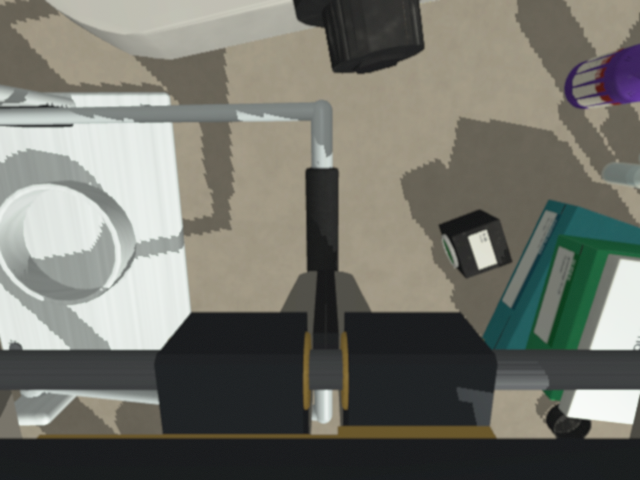

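The handle is folded onto its stop: the force reached 16 N with the tip at z 0.0996, which is bar height plus its radius. The bar sits under the fingers at column 322. Next I look straight down on the well.

To row units: -0.172 m / 0.75 = -0.2293, -0.17 m / 0.75 = -0.2267.

{"op": "inch_along", "data": {
  "steps": [0,0,0,0,0,-0.0667,0,0,0,0,0,0,-0.1333,0.02,0,0,0,0,-0.0667,-0.1867,0.05,0,0,0,0.0267,-0.1333,-0.2267,0.092,0,0,0,0.0267,-0.1867,-0.2267,0.092,0,0,0,0.0267,-0.2267,-0.2267,0.092,0,0,0,0.0267,-0.2293,-0.2267,0.092,0,0,0,0.0267,-0.2293,-0.2267,0.092]
}}

```text
time_s: 4.3
tcp_pos: [0.4602, 0.0518, 0.2676]
eef_rot: [[-0.182, 0.983, 0.003], [0.983, 0.182, -0.002], [-0.002, 0.003, -1.0]]
contact_force: [0.3, 0.4, 0.4]
opening: 0.0544
finger_force: 0.0
```

```bash
python3 -c "
from h import *
c=cam('wrist');print(proj(c,(.457,.035,.03)))
crop(c,200,110,420,310,3.0,'w3')
c=cam('top');crop(c,270,190,370,300,5,'t3')"
```

```text
(np.float64(318.2683278357412), np.float64(222.92001830563441))
```

View pics/w3.png

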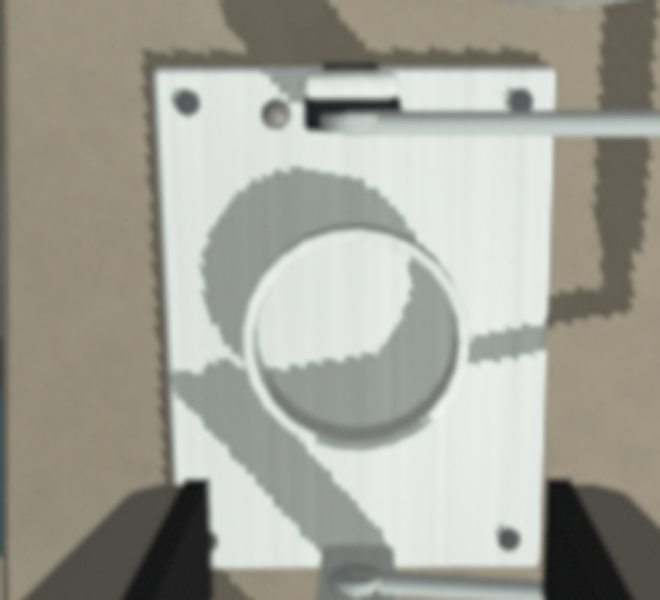

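The zoomed wrist view shows the rim's outer circle from columns 245 to 468 and rows 227 to 440 (centre about (356.5,333)). The screws are at (186,102), (519,101), (509,539) and about (212,541).

Run:
```python
from h import *
c=cam("wrist")
Z=lambda x,y,z:plane(c,(x+.5)/3-.5+200,(y+.5)/3-.5+110,z)
q=[Z(*p,.008) for p in[(186,102),(519,101),(509,539),(212,541)]]
yv=q[0]+q[1]-q[2]-q[3];xv=q[1]+q[2]-q[0]-q[3];print("scr",np.mean(q,0),np.degrees(np.arctan2(-yv[0],yv[1])),np.degrees(np.arctan2(xv[1],xv[0])),np.linalg.norm(yv)/2,np.linalg.norm(xv)/2)
print((q[0]+q[2])/2)
L,R_,T,B=Z(245,333,.03),Z(468,333,.03),Z(356,227,.03),Z(356,440,.03)
print("rim",(L+R_)/2,(T+B)/2,np.linalg.norm(L-R_),np.linalg.norm(T-B),Z(356.5,333,.03))
```

```bash
python3 to.py .53 -.17 .25 85
```

```text
scr [0.4579233  0.03499004 0.008     ] 11.274988569855214 10.761758288490618 0.17405772022015295 0.12283878738924792
[0.45733843 0.03498186 0.008     ]
rim [0.45754371 0.03857486 0.03      ] [0.45755142 0.0374318  0.03      ] 0.08276012103526957 0.0805141379188399 [0.45753378 0.03857303 0.03      ]
t 4.45 rot [ 0.04 -0.05 15.51] d [-0.2312  0.027   0.0165] F [ 0.2  0.2 -1.4]
```

```bash
python3 to.py .599 -.178 .25 72.6
```

```text
t 4.45 rot [ 0.04 -0.05 27.91] d [-0.2516  0.0933  0.0166] F [ 0.2  0.2 -1.4]
```

To row units: -0.252 m / 0.75 = -0.336, -0.225 m / 0.75 = -0.3, 28 degrees / 90 = 0.3111.

{"op": "inch_along", "data": {
  "steps": [0,0,0.0778,-0.06,0.0227,0,0.092,0,0,0.1556,-0.12,0.0453,0,0.092,0,0,0.2333,-0.18,0.0667,0,0.092,0,0,0.3111,-0.24,0.0893,0.0133,0.092,0,0,0.3111,-0.3,0.1107,0.0227,0.092,0,0,0.3111,-0.336,0.124,0.0227,0.092,0,0,0.3111,-0.336,0.124,0.0227,0.092,0,0,0.3111,-0.336,0.124,0.0227,0.092]
}}

```text
time_s: 5.25
tcp_pos: [0.598, -0.1782, 0.2479]
eef_rot: [[0.301, 0.954, -0.002], [0.954, -0.301, 0.002], [0.001, -0.002, -1.0]]
contact_force: [-0.7, 1.1, -0.6]
opening: 0.0921
finger_force: 0.0
```

Create rim.py:
```python
import sys
from h import *
# rim.py R name x y : rim of the cup of radius R near x,y, at z=.08, by wrist and top views
R=float(sys.argv[1]);g=[float(a) for a in sys.argv[3:5]]
for n in("wrist","top"):
    c=cam(n);u,v=proj(c,(*g,.08));d=(c["R"]@np.array([*g,.08])+c["t"])[2];rp=R*c["f"]/d;m=rp*1.6
    x0,y0,x1,y1=[int(a) for a in(max(u-m,0),max(v-m,0),u+m,v+m)]
    G=cv2.resize(c["pixels"][y0:y1,x0:x1],None,fx=5,fy=5,interpolation=cv2.INTER_CUBIC);gr=cv2.cvtColor(G,cv2.COLOR_RGB2GRAY)
    h=cv2.HoughCircles(gr,cv2.HOUGH_GRADIENT_ALT,1.5,5,param1=200,param2=.5,minRadius=int(4.2*rp),maxRadius=int(5.5*rp))
    if h is None: print(n,"none")
    else:
        for x,y,rr in h[0][:3]:
            P=plane(c,(x+.5)/5-.5+x0,(y+.5)/5-.5+y0,.08);print(n,np.round(P,4),"R",round(rr/5*d/c["f"],4));cv2.circle(G,(int(x),int(y)),int(rr),(255,0,0),1)
    if n=="wrist": cv2.imwrite(f"pics/{sys.argv[2]}.png",G[:,:,::-1][:600,:800])
```

```bash
python3 rim.py .035 c1 .599 -.188
```

```text
wrist none
top [ 0.5959 -0.1895  0.08  ] R 0.035
```

View pics/c1.png

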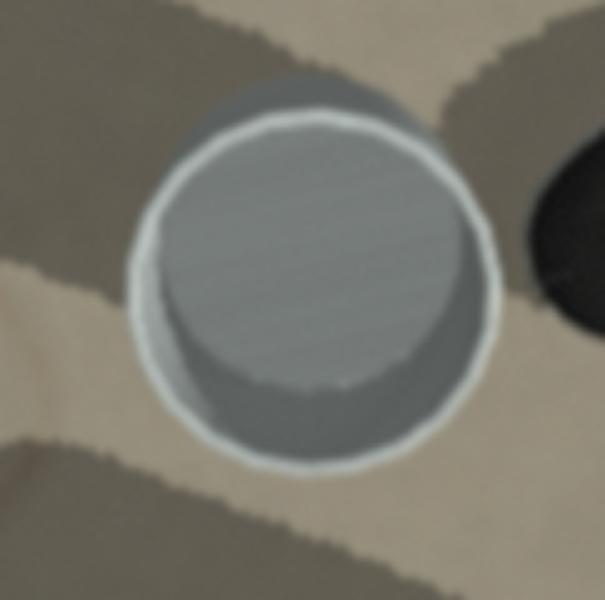

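The crop shows a crisp rim centred at (314,292), running from columns 128 to 501 and rows 108 to 476. The Hough search missed it, so I'll fit an ellipse to the bright rim mask instead.

Run:
```python
s=open("rim.py").read()
a=s.index("    h=cv2.Hough")
s=s[:a]+'''    M=((gr>150)&(G[:,:,2].astype(int)>G[:,:,0].astype(int)-8)).astype(np.uint8)
    cs=cv2.findContours(M,cv2.RETR_EXTERNAL,cv2.CHAIN_APPROX_NONE)[0];k=cv2.convexHull(max(cs,key=lambda q:cv2.contourArea(cv2.convexHull(q))))
    (x,y),(a,b),_=cv2.fitEllipse(k);P=plane(c,(x+.5)/5-.5+x0,(y+.5)/5-.5+y0,.08)
    print(n,np.round((x,y),1),np.round(P,4),"R",np.round(np.array([a,b])/10*d/c["f"],4))
    if n=="wrist": cv2.imwrite(f"pics/{sys.argv[2]}.png",G[:,:,::-1][:600,:800])
'''
open("rim.py","w").write(s)
```

```bash
python3 rim.py .035 c1 .599 -.188
```

```text
wrist [311.1 293.9] [ 0.6008 -0.1862  0.08  ] R [0.0338 0.0347]
top [117.3 120.8] [ 0.5992 -0.1867  0.08  ] R [0.0342 0.0347]
```

```bash
python3 to.py .6005 -.1865 .056 72.6
```

```text
t 5.45 rot [-0.   -0.02  0.05] d [-0.0084  0.0057  0.1937] F [-0.1 -0.2 -0. ]
```

To row units: 0.194 m / 0.75 = 0.2587, 0.185 m / 0.75 = 0.2467.

{"op": "inch_along", "data": {
  "steps": [0,0,0,-0.0107,0.008,0.06,0.092,0,0,0,-0.0107,0.008,0.12,0.092,0,0,0,-0.0107,0.008,0.18,0.092,0,0,0,-0.0107,0.008,0.22,0.092,0,0,0,-0.0107,0.008,0.2467,0.092,0,0,0,-0.0107,0.008,0.2587,0.092,0,0,0,-0.0107,0.008,0.2587,0.06,0,0,0,-0.0107,0.008,0.2587,0.06,0,0,0,-0.0107,0.008,0.2587,0.06,0,0,0,-0.0107,0.008,0.2587,0.06],
  "force": 25
}}

```text
time_s: 6.45
tcp_pos: [0.6017, -0.1881, 0.0572]
eef_rot: [[0.3, 0.954, 0.002], [0.954, -0.3, -0.001], [0.0, 0.002, -1.0]]
contact_force: [-2.7, 0.4, 4.1]
opening: 0.0702
finger_force: 25.0
```

{"op": "inch_along", "data": {
  "steps": [0,0,0,0,0,0,0.06,0,0,0,0,0,-0.04,0.06,0,0,0,0,0,-0.0933,0.06,0,0,0,0,0,-0.16,0.06,0,0,0,0,0,-0.2267,0.06,0,0,0,0,0,-0.2667,0.06,0,0,0,0,0,-0.2667,0.06]
}}

```text
time_s: 7.15
tcp_pos: [0.6035, -0.1886, 0.2613]
eef_rot: [[0.301, 0.954, 0.01], [0.954, -0.301, -0.003], [-0.0, 0.01, -1.0]]
contact_force: [1.1, 0.2, -1.5]
opening: 0.0702
finger_force: 25.0
```

```bash
python3 to.py .4577 .0365 .25 101
```

Run:
```python
from h import *
c=cam("wrist","g1")
```

```text
t 7.15 rot [  0.56   0.16 -28.5 ] d [ 0.1708 -0.2068  0.0092] F [ 1.1  0.2 -1.5]
```

View pics/g1.png

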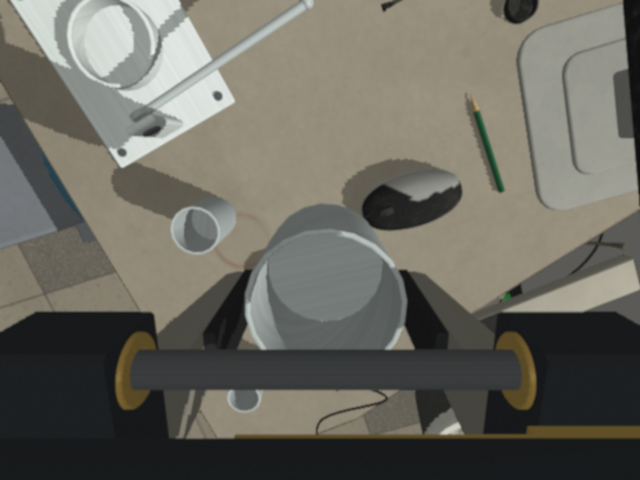

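Cup 1 is held. Its rim spans columns 246 to 407, with its top at row 230, so its centre is near (326,308). I check its offset from the TCP.

Run:
```python
from h import *
c=cam("wrist");s=r.state();R=np.array(s["eef_rot"]);p=np.array(s["tcp_pos"])
top=p-R[:,2]*.023
for dx in(-.005,0,.005):
    q=top+R[:,0]*dx;print(dx,"centre",proj(c,q),"topedge",proj(c,q+R[:,0]*.035),"l",proj(c,q-R[:,1]*.035),"r",proj(c,q+R[:,1]*.035))
```

```text
-0.005 centre (np.float64(320.6854077734252), np.float64(318.06643180878905)) topedge (np.float64(320.4376995594901), np.float64(240.36177905664704)) l (np.float64(240.49035630676855), np.float64(318.23586581467924)) r (np.float64(400.71700404999564), np.float64(317.8973431467465))
0 centre (np.float64(320.65159526900123), np.float64(307.45964217835785)) topedge (np.float64(320.40009856959557), np.float64(228.56656315939506)) l (np.float64(239.86124314855363), np.float64(307.61942188203136)) r (np.float64(401.27605906574297), np.float64(307.300190553304))
0.005 centre (np.float64(320.6172775725124), np.float64(296.6943766808344)) topedge (np.float64(320.3619047846442), np.float64(216.58539083650805)) l (np.float64(239.2227206788014), np.float64(296.8441934333228)) r (np.float64(401.8434582736543), np.float64(296.5448698455608))
```

The cup is centred in tool x. The wrist camera reads about 2.5 mm high along tool y, because the fingers themselves show at column 325. With that corrected, the well is at about (0.4557, 0.0358), which agrees with the top view.

```bash
python3 to.py .4557 .0358 .25 101
```

```text
t 7.25 rot [ 1.00e-02  4.00e-02 -2.85e+01] d [ 0.1702 -0.2054  0.0054] F [ 0.2 -0.4 -2.5]
```

To row units: -0.205 m / 0.75 = -0.2733, -0.2 m / 0.75 = -0.2667, -28.5 degrees / 90 = -0.3167.

{"op": "inch_along", "data": {
  "steps": [0,0,-0.0556,0.0267,-0.0333,0,0.06,0,0,-0.1111,0.06,-0.0733,0,0.06,0,0,-0.1778,0.0933,-0.1133,0,0.06,0,0,-0.2444,0.1267,-0.1533,0,0.06,0,0,-0.3167,0.16,-0.1933,0,0.06,0,0,-0.3167,0.1933,-0.2333,0,0.06,0,0,-0.3167,0.22,-0.2667,0,0.06,0,0,-0.3167,0.2267,-0.2733,0,0.06,0,0,-0.3167,0.2267,-0.2733,0,0.06,0,0,-0.3167,0.2267,-0.2733,0,0.06]
}}

```text
time_s: 8.25
tcp_pos: [0.4564, 0.0345, 0.2547]
eef_rot: [[-0.19, 0.982, -0.001], [0.982, 0.19, -0.0], [0.0, -0.001, -1.0]]
contact_force: [0.4, 0.2, -1.6]
opening: 0.0699
finger_force: 25.0
```

```bash
python3 to.py .4557 .0358 .067 101
```

```text
t 8.25 rot [-0.08 -0.01 -0.06] d [ 0.0014 -0.0002  0.1877] F [ 0.4  0.2 -1.6]
```

To row units: 0.174 m / 0.75 = 0.232, 0.17 m / 0.75 = 0.2267.

{"op": "inch_along", "data": {
  "steps": [0,0,0,0.0013,0,0.0533,0.06,0,0,0,0.0013,0,0.1067,0.06,0,0,0,0.0013,0,0.16,0.06,0,0,0,0.0013,0,0.1933,0.06,0,0,0,0.0013,0,0.2107,0.06,0,0,0,0.0013,0,0.2187,0.06,0,0,0,0.0013,0,0.2267,0.06,0,0,0,0.0013,0,0.232,0.06,0,0,0,0.0013,0,0.232,0.06]
}}

```text
time_s: 9.15
tcp_pos: [0.4566, 0.0366, 0.0819]
eef_rot: [[-0.191, 0.982, 0.001], [0.982, 0.191, -0.0], [-0.0, 0.001, -1.0]]
contact_force: [0.4, -0.7, -1.1]
opening: 0.0702
finger_force: 25.0
```

{"op": "inch_along", "data": {
  "steps": [0,0,0,0,0,0.0053,0.06,0,0,0,0,0,0.0107,0.06,0,0,0,0,0,0.016,0.06,0,0,0,0,0,0.016,0.06]
}}

```text
time_s: 9.55
tcp_pos: [0.4558, 0.0366, 0.0691]
eef_rot: [[-0.191, 0.982, -0.001], [0.982, 0.191, -0.0], [0.0, -0.001, -1.0]]
contact_force: [-0.9, -0.2, -2.3]
opening: 0.0701
finger_force: 25.0
```

To row units: -0.18 m / 0.75 = -0.24, -0.13 m / 0.75 = -0.1733.

{"op": "inch_along", "data": {
  "steps": [0,0,0,0,0,0.004,0.06,0,0,0,0,0,0.0053,0.06,0,0,0,0,0,0.0053,0.092,0,0,0,0,0,0.0053,0.092,0,0,0,0,0,0.0053,0.092,0,0,0,0,0,0.0053,0.092,0,0,0,0,0,-0.04,0.092,0,0,0,0,0,-0.1067,0.092,0,0,0,0,0,-0.1733,0.092,0,0,0,0,0,-0.24,0.092]
}}

```text
time_s: 10.55
tcp_pos: [0.4557, 0.0369, 0.2515]
eef_rot: [[-0.192, 0.981, -0.0], [0.981, 0.192, 0.0], [0.0, -0.0, -1.0]]
contact_force: [1.2, -1.4, 0.3]
opening: 0.092
finger_force: 0.0
```

```bash
python3 to.py .59 -.30 .25 62.5
```

```text
t 10.55 rot [-1.000e-02 -1.000e-02  3.855e+01] d [-0.3564  0.0673  0.0014] F [ 1.2 -1.4  0.3]
```

To row units: -0.356 m / 0.75 = -0.4747, -0.315 m / 0.75 = -0.42, 38.5 degrees / 90 = 0.4278.

```bash
sed -i 's/\.08)/ZZ)/g; s/^R=float/ZZ=float(sys.argv[5]) if len(sys.argv)>5 else .08\nR=float/' rim.py; python3 rim.py .035 n1 .4557 .0366 .088
```

```text
wrist [453.1 295.2] [0.4821 0.0437 0.088 ] R [0.0583 0.0919]
top [ 14.3 195.9] [0.4203 0.0874 0.088 ] R [0.0157 0.034 ]
```

{"op": "inch_along", "data": {
  "steps": [0,0,0.0778,-0.06,0.012,0,0.092,0,0,0.1556,-0.12,0.024,0,0.092,0,0,0.2333,-0.18,0.036,0,0.092,0,0,0.3111,-0.24,0.048,0,0.092,0,0,0.3889,-0.3,0.06,0,0.092,0,0,0.4278,-0.36,0.0707,0,0.092,0,0,0.4278,-0.42,0.0813,0,0.092,0,0,0.4278,-0.4747,0.0893,0,0.092,0,0,0.4278,-0.4747,0.0893,0,0.092,0,0,0.4278,-0.4747,0.0893,0,0.092]
}}

```text
time_s: 11.65
tcp_pos: [0.5894, -0.3004, 0.2481]
eef_rot: [[0.463, 0.886, -0.002], [0.886, -0.463, 0.001], [0.0, -0.002, -1.0]]
contact_force: [0.2, 0.7, 0.2]
opening: 0.0917
finger_force: 0.0
```

```bash
python3 rim.py .0295 c2 .59 -.3095;  python3 to.py .59 -.3095 .056 62.5
```

```text
wrist [272.1 247.3] [ 0.5935 -0.3088  0.08  ] R [0.0284 0.0294]
top [105.5  97.9] [ 0.5907 -0.3102  0.08  ] R [0.0284 0.0299]
t 11.75 rot [-0.07 -0.04  0.12] d [-0.0101  0.0056  0.1931] F [0.3 0.3 0.4]
```

View pics/n1.png

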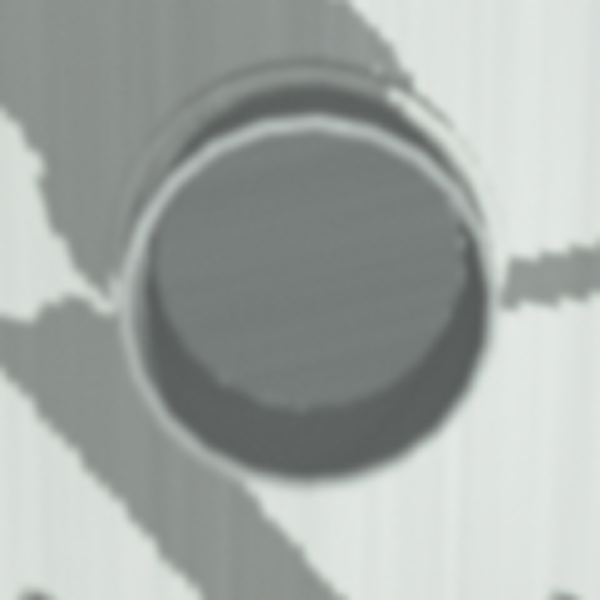

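Cup 1 sits upright in the well. Its rim centre is at (307,301) against a predicted (300,300), and the camera bias explains that gap. Now I grasp cup 2.

To row units: 0.193 m / 0.75 = 0.2573, -0.009 m / 0.75 = -0.012.

{"op": "inch_along", "data": {
  "steps": [0,0,0,-0.012,0.008,0.06,0.085,0,0,0,-0.012,0.008,0.12,0.085,0,0,0,-0.012,0.008,0.18,0.085,0,0,0,-0.012,0.008,0.22,0.085,0,0,0,-0.012,0.008,0.2467,0.085,0,0,0,-0.012,0.008,0.2573,0.085,0,0,0,-0.012,0.008,0.2573,0.05,0,0,0,-0.012,0.008,0.2573,0.05,0,0,0,-0.012,0.008,0.2573,0.05,0,0,0,-0.012,0.008,0.2573,0.05],
  "force": 25
}}

```text
time_s: 12.75
tcp_pos: [0.592, -0.311, 0.0583]
eef_rot: [[0.461, 0.887, 0.002], [0.887, -0.461, -0.001], [-0.0, 0.002, -1.0]]
contact_force: [-0.6, 0.3, 2.8]
opening: 0.0588
finger_force: 25.0
```

{"op": "inch_along", "data": {
  "steps": [0,0,0,0,0,0,0.05,0,0,0,0,0,0,0.05,0,0,0,0,0,-0.04,0.05,0,0,0,0,0,-0.0933,0.05,0,0,0,0,0,-0.16,0.05,0,0,0,0,0,-0.2267,0.05,0,0,0,0,0,-0.2667,0.05,0,0,0,0,0,-0.28,0.05,0,0,0,0,0,-0.28,0.05]
}}

```text
time_s: 13.65
tcp_pos: [0.5913, -0.311, 0.2674]
eef_rot: [[0.462, 0.887, 0.002], [0.887, -0.462, -0.001], [-0.0, 0.002, -1.0]]
contact_force: [0.3, 0.5, -1.6]
opening: 0.0586
finger_force: 25.0
```

```bash
python3 to.py .4557 .0366 .26 101
```

Create held.py:
```python
import sys
from h import *
# held.py R name drop : offset of the held cup's rim from the TCP; crop saved
R0=float(sys.argv[1]);c=cam("wrist");s=r.state();R=np.array(s["eef_rot"]);top=np.array(s["tcp_pos"])-R[:,2]*float(sys.argv[3])
for dx in(-.004,0,.004):
    q=top+R[:,0]*dx;f=lambda X:[round(float((a-o)*3)) for a,o in zip(proj(c,X),(220,190))]
    print(dx,"far edge",f(q+R[:,0]*R0),"l",f(q-R[:,1]*R0),"r",f(q+R[:,1]*R0))
crop(c,220,190,440,370,3,sys.argv[2])
```

```bash
python3 held.py .0295 g2 .023
```

```text
t 13.65 rot [  0.1    0.06 -38.49] d [ 0.2457 -0.2808  0.0068] F [ 0.3  0.5 -1.6]
-0.004 far edge [304, 183] l [101, 379] r [508, 378]
0 far edge [304, 155] l [100, 354] r [509, 353]
0.004 far edge [304, 127] l [99, 328] r [510, 327]
```

View pics/g2.png

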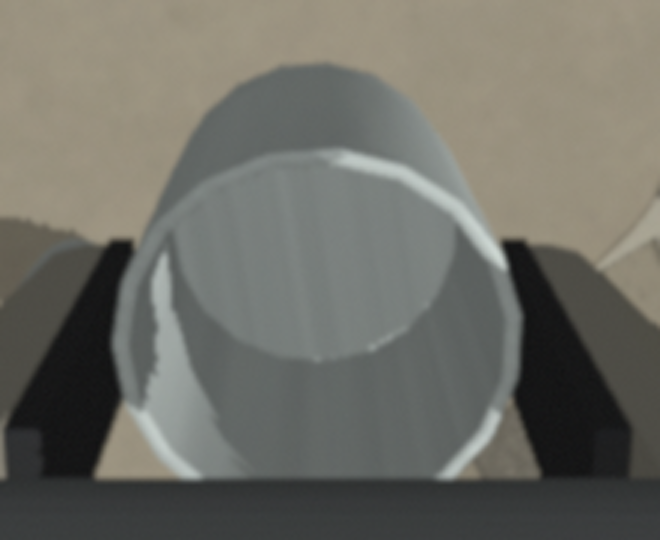

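Cup 2 is held upright. Its far edge is at row 150 against a predicted 155, so it is centred within 1 mm. I carry it to the well.

Careful with the scale: shifts go in shares of 0.75 m and turns go in shares of 90 degrees. That gives: -0.281 m / 0.75 = -0.3747, -0.27 m / 0.75 = -0.36, -38.5 degrees / 90 = -0.4278.

{"op": "inch_along", "data": {
  "steps": [0,0,-0.0778,0.04,-0.0467,0,0.05,0,0,-0.1556,0.08,-0.0933,0,0.05,0,0,-0.2333,0.12,-0.14,0,0.05,0,0,-0.3111,0.16,-0.1867,0,0.05,0,0,-0.3889,0.2,-0.2333,0,0.05,0,0,-0.4278,0.24,-0.28,0,0.05,0,0,-0.4278,0.28,-0.3267,0,0.05,0,0,-0.4278,0.3133,-0.36,0,0.05,0,0,-0.4278,0.328,-0.3747,0,0.05,0,0,-0.4278,0.328,-0.3747,0,0.05]
}}

```text
time_s: 14.7
tcp_pos: [0.4533, 0.0392, 0.2647]
eef_rot: [[-0.196, 0.981, -0.004], [0.981, 0.196, 0.001], [0.001, -0.004, -1.0]]
contact_force: [0.1, -0.8, -1.4]
opening: 0.0585
finger_force: 25.0
```

```bash
python3 to.py .4557 .0366 .094 101
```

```text
t 14.7 rot [-0.2  -0.07  0.28] d [-0.0032  0.0024  0.1707] F [ 0.1 -0.8 -1.4]
```

To row units: 0.13 m / 0.75 = 0.1733, 0.12 m / 0.75 = 0.16.

{"op": "inch_along", "data": {
  "steps": [0,0,0,-0.0027,0.0013,0.04,0.05,0,0,0,-0.0027,0.0013,0.0867,0.05,0,0,0,-0.0027,0.0013,0.12,0.05,0,0,0,-0.0027,0.0013,0.144,0.05,0,0,0,-0.0027,0.0013,0.1533,0.05,0,0,0,-0.0027,0.0013,0.16,0.05,0,0,0,-0.0027,0.0013,0.1667,0.05,0,0,0,-0.0027,0.0013,0.1733,0.05,0,0,0,-0.0027,0.0013,0.1733,0.05]
}}

```text
time_s: 15.6
tcp_pos: [0.4567, 0.0352, 0.1364]
eef_rot: [[-0.191, 0.982, -0.0], [0.982, 0.191, -0.0], [-0.0, -0.0, -1.0]]
contact_force: [-0.5, -0.2, -1.0]
opening: 0.0586
finger_force: 25.0
```

```bash
python3 to.py .4557 .0366 .094 101
```

```text
t 15.6 rot [-0.01  0.01  0.01] d [ 0.0015 -0.0007  0.0424] F [-0.5 -0.2 -1. ]
```

Cup 2 entered cup 1 with no contact force. I lower it and release.

{"op": "inch_along", "data": {
  "steps": [0,0,0,0.0013,0,0.0133,0.05,0,0,0,0.0013,0,0.0267,0.05,0,0,0,0.0013,0,0.04,0.05,0,0,0,0.0013,0,0.0493,0.05,0,0,0,0.0013,0,0.056,0.05,0,0,0,0.0013,0,0.056,0.05]
}}

```text
time_s: 16.2
tcp_pos: [0.456, 0.0365, 0.0938]
eef_rot: [[-0.191, 0.982, -0.002], [0.982, 0.191, 0.0], [0.0, -0.001, -1.0]]
contact_force: [-0.5, -0.9, -1.4]
opening: 0.0586
finger_force: 25.0
```

{"op": "inch_along", "data": {
  "steps": [0,0,0,0,0,0,0.08,0,0,0,0,0,0,0.08,0,0,0,0,0,0,0.08,0,0,0,0,0,0,0.08,0,0,0,0,0,-0.04,0.08,0,0,0,0,0,-0.0933,0.08,0,0,0,0,0,-0.16,0.08,0,0,0,0,0,-0.2267,0.08,0,0,0,0,0,-0.2267,0.08]
}}

```text
time_s: 17.1
tcp_pos: [0.4603, 0.0372, 0.2709]
eef_rot: [[-0.191, 0.982, 0.012], [0.982, 0.191, -0.001], [-0.004, 0.012, -1.0]]
contact_force: [-0.2, -0.3, -0.2]
opening: 0.08
finger_force: 0.0
```

Run:
```python
from h import *
c=cam("wrist");u,v=proj(c,(.4557,.0366,.114));crop(c,int(u)-50,int(v)-50,int(u)+50,int(v)+50,5,"n2")
```

```bash
python3 to.py .4815 -.151 .25 71.5
```

```text
t 17.15 rot [ 0.43  0.06 29.48] d [-0.1884 -0.0133  0.0183] F [-0.4 -0.2 -0.4]
```

View pics/n2.png

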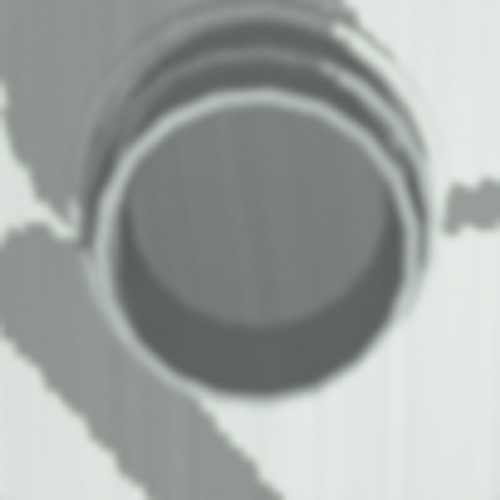

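Cup 2 is nested upright in cup 1, with its rim centre at (256,245) against a predicted (250,250). Next is cup 3.

To row units: -0.188 m / 0.75 = -0.2507, -0.185 m / 0.75 = -0.2467, 29.5 degrees / 90 = 0.3278.

{"op": "inch_along", "data": {
  "steps": [0,0,0.0778,-0.0533,-0.004,0,0.08,0,0,0.1556,-0.1067,-0.008,0,0.08,0,0,0.2333,-0.16,-0.012,0.0133,0.08,0,0,0.3278,-0.2133,-0.016,0.02,0.08,0,0,0.3278,-0.2467,-0.02,0.02,0.08,0,0,0.3278,-0.2507,-0.0227,0.02,0.08,0,0,0.3278,-0.2507,-0.0227,0.02,0.08,0,0,0.3278,-0.2507,-0.0227,0.02,0.08]
}}

```text
time_s: 17.95
tcp_pos: [0.4755, -0.1497, 0.2491]
eef_rot: [[0.315, 0.949, -0.001], [0.949, -0.315, 0.001], [0.0, -0.001, -1.0]]
contact_force: [-0.2, 0.3, -0.5]
opening: 0.0803
finger_force: 0.0
```

```bash
python3 rim.py .024 c3 .4815 -.161;  python3 to.py .48 -.161 .056 71.5
```

```text
wrist [218.4 212.9] [ 0.483  -0.1616  0.08  ] R [0.0229 0.0238]
top [84.5 85.7] [ 0.482  -0.1604  0.08  ] R [0.0221 0.0235]
t 18.05 rot [-0.01 -0.01  0.17] d [-0.0094  0.0076  0.1935] F [-0.1  0.2 -0.8]
```

To row units: 0.193 m / 0.75 = 0.2573, 0.185 m / 0.75 = 0.2467.

{"op": "inch_along", "data": {
  "steps": [0,0,0,-0.012,0.0107,0.06,0.075,0,0,0,-0.012,0.0107,0.12,0.075,0,0,0,-0.012,0.0107,0.18,0.075,0,0,0,-0.012,0.0107,0.22,0.075,0,0,0,-0.012,0.0107,0.2467,0.075,0,0,0,-0.012,0.0107,0.2573,0.075,0,0,0,-0.012,0.0107,0.2573,0.04,0,0,0,-0.012,0.0107,0.2573,0.04,0,0,0,-0.012,0.0107,0.2573,0.04,0,0,0,-0.012,0.0107,0.2573,0.04],
  "force": 25
}}

```text
time_s: 19.05
tcp_pos: [0.4814, -0.1627, 0.0578]
eef_rot: [[0.317, 0.948, 0.002], [0.948, -0.317, -0.001], [-0.0, 0.003, -1.0]]
contact_force: [0.1, 0.8, 3.0]
opening: 0.0476
finger_force: 25.0
```

{"op": "inch_along", "data": {
  "steps": [0,0,0,0,0,0,0.04,0,0,0,0,0,0,0.04,0,0,0,0,0,-0.04,0.04,0,0,0,0,0,-0.0933,0.04,0,0,0,0,0,-0.16,0.04,0,0,0,0,0,-0.2267,0.04,0,0,0,0,0,-0.28,0.04,0,0,0,0,0,-0.3,0.04,0,0,0,0,0,-0.3,0.04]
}}

```text
time_s: 19.95
tcp_pos: [0.4816, -0.1629, 0.2841]
eef_rot: [[0.317, 0.948, 0.005], [0.948, -0.317, -0.003], [-0.001, 0.005, -1.0]]
contact_force: [1.0, 0.7, -1.4]
opening: 0.0475
finger_force: 25.0
```

```bash
python3 to.py .4557 .0366 .28 101
```

Run:
```python
from h import *
c=cam("wrist");s=r.state();R=np.array(s["eef_rot"]);q=np.array(s["tcp_pos"])-R[:,2]*.023
g=cv2.cvtColor(c["pixels"],cv2.COLOR_RGB2GRAY).astype(int)
for k in(0,.02): 
    e=proj(c,q+R[:,0]*.024+R[:,1]*.0025);print("far edge pred",e); break
u=int(e[0]);print(int(e[1])-20,g[int(e[1])-20:int(e[1])+20,u-1:u+2].mean(1).round())
```

```text
t 19.95 rot [  0.27   0.14 -29.51] d [ 0.1809 -0.0879  0.0035] F [ 1.   0.7 -1.4]
far edge pred (np.float64(326.85294234565805), np.float64(254.29255399901064))
234 [103. 102. 102. 102. 102. 103. 103. 103. 103. 103. 103. 103. 103. 103.
 103. 102. 103. 103. 106. 115. 128. 134. 131. 127. 124. 124. 125. 126.
 126. 126. 126. 126. 127. 127. 127. 127. 127. 127. 127. 127.]
```

To row units: 0.181 m / 0.75 = 0.2413, 0.06 m / 0.75 = 0.08, -29.5 degrees / 90 = -0.3278.

{"op": "inch_along", "data": {
  "steps": [0,0,-0.0778,0.04,-0.02,0,0.04,0,0,-0.1556,0.0867,-0.0427,0,0.04,0,0,-0.2333,0.1333,-0.0653,0,0.04,0,0,-0.3278,0.18,-0.088,0,0.04,0,0,-0.3278,0.22,-0.1067,0,0.04,0,0,-0.3278,0.2413,-0.1173,0,0.04,0,0,-0.3278,0.2413,-0.1173,0,0.04,0,0,-0.3278,0.2413,-0.1173,0.04,0.04,0,0,-0.3278,0.2413,-0.1173,0.08,0.04,0,0,-0.3278,0.2413,-0.1173,0.1067,0.04]
}}

```text
time_s: 21.0
tcp_pos: [0.4528, 0.0354, 0.1985]
eef_rot: [[-0.19, 0.982, -0.004], [0.982, 0.19, -0.0], [0.001, -0.004, -1.0]]
contact_force: [-0.2, -1.0, -0.9]
opening: 0.0473
finger_force: 25.0
```

```bash
python3 to.py .4557 .0366 .12 101
```

```text
t 21.0 rot [-0.25 -0.03 -0.07] d [0.0006 0.0034 0.0785] F [-0.2 -1.  -0.9]
```

To row units: 0.04 m / 0.75 = 0.0533, 0.001 m / 0.75 = 0.0013.

{"op": "inch_along", "data": {
  "steps": [0,0,0,0.0007,0.0013,0,0.04,0,0,0,0.0007,0.0013,0.0133,0.04,0,0,0,0.0007,0.0013,0.0267,0.04,0,0,0,0.0007,0.0013,0.0373,0.04,0,0,0,0.0007,0.0013,0.0453,0.04,0,0,0,0.0007,0.0013,0.0533,0.04,0,0,0,0.0007,0.0013,0.0533,0.04]
}}

```text
time_s: 21.7
tcp_pos: [0.4549, 0.0378, 0.1609]
eef_rot: [[-0.191, 0.982, -0.001], [0.982, 0.191, 0.0], [0.0, -0.001, -1.0]]
contact_force: [1.0, -0.2, -0.7]
opening: 0.0474
finger_force: 25.0
```

```bash
python3 to.py .4557 .0366 .12 101
```

```text
t 21.7 rot [-0.07 -0.01  0.03] d [-0.0013  0.0006  0.0409] F [ 1.  -0.2 -0.7]
```

To row units: 0.041 m / 0.75 = 0.0547, 0.037 m / 0.75 = 0.0493.

{"op": "inch_along", "data": {
  "steps": [0,0,0,-0.0013,0,0.0133,0.04,0,0,0,-0.0013,0,0.0267,0.04,0,0,0,-0.0013,0,0.04,0.04,0,0,0,-0.0013,0,0.0493,0.04,0,0,0,-0.0013,0,0.0547,0.04,0,0,0,-0.0013,0,0.0547,0.04]
}}

```text
time_s: 22.3
tcp_pos: [0.4551, 0.0369, 0.1199]
eef_rot: [[-0.191, 0.982, -0.001], [0.982, 0.191, 0.0], [0.0, -0.001, -1.0]]
contact_force: [-0.1, 0.9, -2.2]
opening: 0.0474
finger_force: 25.0
```

{"op": "inch_along", "data": {
  "steps": [0,0,0,0,0,0,0.07,0,0,0,0,0,0,0.07,0,0,0,0,0,0,0.07,0,0,0,0,0,0,0.07,0,0,0,0,0,-0.04,0.07,0,0,0,0,0,-0.0933,0.07,0,0,0,0,0,-0.16,0.07,0,0,0,0,0,-0.2,0.07,0,0,0,0,0,-0.2,0.07]
}}

```text
time_s: 23.2
tcp_pos: [0.4581, 0.0372, 0.2749]
eef_rot: [[-0.191, 0.982, 0.009], [0.982, 0.191, -0.001], [-0.003, 0.008, -1.0]]
contact_force: [0.2, 0.1, -0.3]
opening: 0.0701
finger_force: 0.0
```

```bash
python3 to.py .4583 -.34 .25 52.6
```

Run:
```python
from h import *
c=cam("top");crop(c,285,215,365,305,5,"n3")
```

```text
t 23.2 rot [ 5.20e-01 -4.00e-02  4.84e+01] d [-0.3703 -0.072   0.0254] F [ 0.2  0.1 -0.3]
```

To row units: -0.37 m / 0.75 = -0.4933, -0.36 m / 0.75 = -0.48, 48.4 degrees / 90 = 0.5378.

{"op": "inch_along", "data": {
  "steps": [0,0,0.0778,-0.06,-0.012,0,0.07,0,0,0.1556,-0.12,-0.024,0,0.07,0,0,0.2333,-0.18,-0.036,0,0.07,0,0,0.3111,-0.24,-0.048,0.0133,0.07,0,0,0.3889,-0.3,-0.06,0.0267,0.07,0,0,0.4667,-0.36,-0.072,0.0333,0.07,0,0,0.5378,-0.42,-0.084,0.0333,0.07,0,0,0.5378,-0.48,-0.096,0.0333,0.07,0,0,0.5378,-0.4933,-0.0987,0.0333,0.07,0,0,0.5378,-0.4933,-0.0987,0.0333,0.07]
}}

```text
time_s: 24.25
tcp_pos: [0.4522, -0.3417, 0.2435]
eef_rot: [[0.61, 0.793, -0.003], [0.793, -0.61, 0.002], [0.0, -0.003, -1.0]]
contact_force: [0.6, 0.5, -0.4]
opening: 0.0702
finger_force: 0.0
```

```bash
python3 rim.py .0185 c4 .4583 -.3500;  python3 to.py .4583 -.35 .056 52.6
```

```text
wrist [186. 155.] [ 0.4627 -0.3502  0.08  ] R [0.0177 0.0186]
top [72.2 64.2] [ 0.4597 -0.3519  0.08  ] R [0.0166 0.0179]
t 24.35 rot [-0.14 -0.05  0.12] d [-0.0064  0.0112  0.1884] F [-0.5  0.1 -0.5]
```

```bash
python3 to.py .46 -.3503 .056 52.6
```

```text
t 24.35 rot [-0.14 -0.05  0.12] d [-0.0056  0.0127  0.1884] F [-0.5  0.1 -0.5]
```

To row units: 0.188 m / 0.75 = 0.2507, 0.18 m / 0.75 = 0.24.

{"op": "inch_along", "data": {
  "steps": [0,0,0,-0.008,0.016,0.06,0.065,0,0,0,-0.008,0.016,0.12,0.065,0,0,0,-0.008,0.016,0.18,0.065,0,0,0,-0.008,0.016,0.22,0.065,0,0,0,-0.008,0.016,0.24,0.065,0,0,0,-0.008,0.016,0.2507,0.065,0,0,0,-0.008,0.016,0.2507,0.03,0,0,0,-0.008,0.016,0.2507,0.03,0,0,0,-0.008,0.016,0.2507,0.03,0,0,0,-0.008,0.016,0.2507,0.03],
  "force": 25
}}

```text
time_s: 25.35
tcp_pos: [0.4601, -0.3531, 0.0589]
eef_rot: [[0.607, 0.794, 0.002], [0.794, -0.607, -0.001], [-0.0, 0.002, -1.0]]
contact_force: [0.2, 1.3, 4.9]
opening: 0.0362
finger_force: 25.0
```

{"op": "inch_along", "data": {
  "steps": [0,0,0,0,0,0,0.03,0,0,0,0,0,0,0.03,0,0,0,0,0,-0.04,0.03,0,0,0,0,0,-0.0933,0.03,0,0,0,0,0,-0.16,0.03,0,0,0,0,0,-0.2267,0.03,0,0,0,0,0,-0.28,0.03,0,0,0,0,0,-0.32,0.03,0,0,0,0,0,-0.32,0.03]
}}

```text
time_s: 26.25
tcp_pos: [0.4614, -0.3537, 0.3026]
eef_rot: [[0.607, 0.794, 0.007], [0.794, -0.607, -0.006], [-0.0, 0.009, -1.0]]
contact_force: [0.6, 0.3, -1.4]
opening: 0.0368
finger_force: 25.0
```

```bash
python3 to.py .4557 .0366 .30 101
```

Run:
```python
from h import *
c=cam("wrist");s=r.state();R=np.array(s["eef_rot"]);q=np.array(s["tcp_pos"])-R[:,2]*.023
g=cv2.cvtColor(c["pixels"],cv2.COLOR_RGB2GRAY).astype(int)
e=proj(c,q+R[:,0]*.0185+R[:,1]*.0025);print("far edge pred",e)
u=int(e[0]);print(int(e[1])-20,g[int(e[1])-20:int(e[1])+20,u-1:u+2].mean(1).round())
```

```text
t 26.25 rot [  0.47   0.24 -48.4 ] d [ 0.3066 -0.2416  0.0004] F [ 0.6  0.3 -1.4]
far edge pred (np.float64(326.4996267916064), np.float64(266.9230499338609))
246 [112. 112. 112. 112. 113. 113. 114. 114. 114. 115. 115. 115. 114. 113.
 116. 136. 172. 199. 206. 201. 187. 161. 138. 130. 129. 130. 130. 130.
 131. 129. 128. 128. 129. 130. 130. 132. 133. 135. 136. 136.]
```

Cup 4 sits about 2 mm forward in tool x, so I compensate for that when placing it.

To row units: 0.305 m / 0.75 = 0.4067, -0.19 m / 0.75 = -0.2533, -48.4 degrees / 90 = -0.5378.

{"op": "inch_along", "data": {
  "steps": [0,0,-0.0778,0.04,-0.032,0,0.03,0,0,-0.1556,0.0867,-0.068,0,0.03,0,0,-0.2333,0.1333,-0.104,0,0.03,0,0,-0.3111,0.18,-0.1413,0,0.03,0,0,-0.3889,0.2267,-0.1787,0,0.03,0,0,-0.4667,0.2733,-0.216,0,0.03,0,0,-0.5378,0.32,-0.2533,0,0.03,0,0,-0.5378,0.3667,-0.2907,0,0.03,0,0,-0.5378,0.4,-0.32,0,0.03,0,0,-0.5378,0.4067,-0.3227,0,0.03]
}}

```text
time_s: 27.3
tcp_pos: [0.4506, 0.041, 0.2964]
eef_rot: [[-0.198, 0.98, -0.002], [0.98, 0.198, 0.001], [0.001, -0.002, -1.0]]
contact_force: [1.4, -0.3, -1.1]
opening: 0.0363
finger_force: 25.0
```

{"op": "inch_along", "data": {
  "steps": [0,0,0,0,0,0,0.03,0,0,0,0,0,0.0267,0.03,0,0,0,0,0,0.0667,0.03,0,0,0,0,0,0.1,0.03,0,0,0,0,0,0.1133,0.03,0,0,0,0,0,0.1133,0.03]
}}

```text
time_s: 27.9
tcp_pos: [0.4513, 0.0354, 0.211]
eef_rot: [[-0.189, 0.982, -0.004], [0.982, 0.189, 0.0], [0.001, -0.004, -1.0]]
contact_force: [0.6, 0.1, -0.7]
opening: 0.0371
finger_force: 25.0
```

```bash
python3 to.py .4561 .0346 .147 101
```

```text
t 27.9 rot [-0.21 -0.06 -0.08] d [-0.0018  0.0048  0.064 ] F [ 0.6  0.1 -0.7]
```

To row units: 0.004 m / 0.75 = 0.0053, 0.003 m / 0.75 = 0.004.

{"op": "inch_along", "data": {
  "steps": [0,0,0,-0.0013,0.004,0,0.03,0,0,0,-0.0013,0.0053,0,0.03,0,0,0,-0.0013,0.0053,0,0.03]
}}

```text
time_s: 28.2
tcp_pos: [0.4574, 0.0365, 0.2135]
eef_rot: [[-0.191, 0.982, 0.002], [0.982, 0.191, -0.0], [-0.001, 0.002, -1.0]]
contact_force: [0.4, 0.5, -1.5]
opening: 0.0366
finger_force: 25.0
```

```bash
python3 to.py .4561 .0346 .147 101
```

```text
t 28.2 rot [ 0.11  0.03 -0.  ] d [-0.0015 -0.0017  0.0665] F [ 0.4  0.5 -1.5]
```

To row units: 0.03 m / 0.75 = 0.04, 0.024 m / 0.75 = 0.032.

{"op": "inch_along", "data": {
  "steps": [0,0,0,-0.0013,-0.0013,0,0.03,0,0,0,-0.0013,-0.0013,0.0133,0.03,0,0,0,-0.0013,-0.0013,0.024,0.03,0,0,0,-0.0013,-0.0013,0.032,0.03,0,0,0,-0.0013,-0.0013,0.04,0.03,0,0,0,-0.0013,-0.0013,0.04,0.03]
}}

```text
time_s: 28.8
tcp_pos: [0.455, 0.0354, 0.1815]
eef_rot: [[-0.191, 0.982, -0.002], [0.982, 0.191, 0.0], [0.001, -0.002, -1.0]]
contact_force: [-0.2, -1.2, -1.0]
opening: 0.0365
finger_force: 25.0
```

```bash
python3 to.py .4561 .0346 .147 101
```

```text
t 28.8 rot [-0.11 -0.04  0.03] d [-0.001   0.001   0.0345] F [-0.2 -1.2 -1. ]
```

Cup 4 is inside cup 3 with no contact force. I lower it, release and retreat.

To row units: 0.034 m / 0.75 = 0.0453, 0.028 m / 0.75 = 0.0373.

{"op": "inch_along", "data": {
  "steps": [0,0,0,-0.0013,0,0.0133,0.03,0,0,0,-0.0013,0,0.0267,0.03,0,0,0,-0.0013,0,0.0373,0.03,0,0,0,-0.0013,0,0.0453,0.03,0,0,0,-0.0013,0,0.0453,0.03]
}}

```text
time_s: 29.3
tcp_pos: [0.4552, 0.0344, 0.1476]
eef_rot: [[-0.191, 0.982, -0.002], [0.982, 0.191, 0.0], [0.001, -0.002, -1.0]]
contact_force: [-0.2, -1.0, -0.5]
opening: 0.0368
finger_force: 25.0
```

{"op": "inch_along", "data": {
  "steps": [0,0,0,0,0,0,0.065,0,0,0,0,0,0,0.065,0,0,0,0,0,0,0.065,0,0,0,0,0,0,0.065,0,0,0,0,0,-0.04,0.065,0,0,0,0,0,-0.0933,0.065,0,0,0,0,0,-0.16,0.065,0,0,0,0,0,-0.16,0.065,0,0,0,0,0,-0.16,0.065]
}}

```text
time_s: 30.2
tcp_pos: [0.4564, 0.0341, 0.2695]
eef_rot: [[-0.191, 0.982, 0.003], [0.982, 0.191, -0.001], [-0.002, 0.002, -1.0]]
contact_force: [0.3, 0.3, -0.5]
opening: 0.0651
finger_force: 0.0
```

Run:
```python
from h import *
c=cam("wrist");s=r.state();u,v=proj(c,(.4557,.0366,.166));a=c["pixels"][int(v)-70:int(v)+60,int(u)-60:int(u)+60]
t=cam("top");b=t["pixels"][205:305,270:370];w=cam("side");d=w["pixels"][170:300,300:420]
f=lambda i,k:cv2.resize(i,(int(i.shape[1]*390/i.shape[0]),390),interpolation=cv2.INTER_CUBIC)
m=np.hstack([f(i,0) for i in(a,b,d)]);m=cv2.resize(m,(798,int(m.shape[0]*798/m.shape[1])));cv2.imwrite("pics/n4.png",m[:,:,::-1]);print(m.shape)
```

```bash
python3 to.py .6305 .0693 .20 101
```

```text
(280, 798, 3)
t 30.35 rot [-0.14 -0.03  0.01] d [0.001  0.1792 0.0669] F [-0.4 -0.2  0.1]
```

View pics/n4.png

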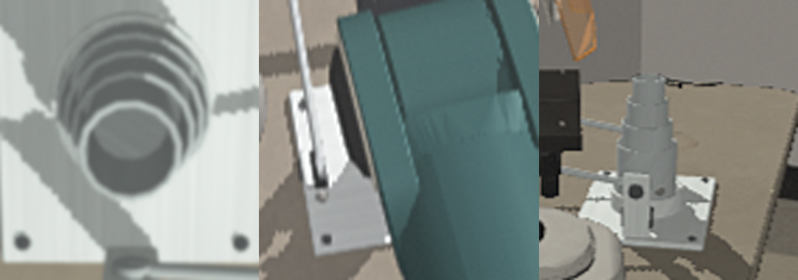

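All four cups are nested upright, with even steps in the wrist and side crops. Next I go to the bar.

To row units: 0.18 m / 0.75 = 0.24, 0.17 m / 0.75 = 0.2267.

{"op": "inch_along", "data": {
  "steps": [0,0,0,0.0013,0.06,0,0.06,0,0,0,0.0013,0.12,0,0.06,0,0,0,0.0013,0.18,0.0267,0.06,0,0,0,0.0013,0.2267,0.0667,0.06,0,0,0,0.0013,0.24,0.1067,0.06,0,0,0,0.0013,0.24,0.16,0.06,0,0,0,0.0013,0.24,0.1733,0.06,0,0,0,0.0013,0.24,0.1733,0.06]
}}

```text
time_s: 31.15
tcp_pos: [0.6305, 0.0697, 0.1359]
eef_rot: [[-0.192, 0.981, -0.006], [0.981, 0.192, -0.0], [0.001, -0.006, -1.0]]
contact_force: [-0.2, -1.1, 0.1]
opening: 0.0601
finger_force: 0.0
```

```bash
python3 to.py .632 .068 .073 101
```

```text
t 31.15 rot [-0.32 -0.05  0.06] d [-0.002   0.0015  0.0629] F [-0.2 -1.1  0.1]
```

To row units: 0.065 m / 0.75 = 0.0867, 0.055 m / 0.75 = 0.0733.

{"op": "inch_along", "data": {
  "steps": [0,0,0,0,0.0013,0.04,0.06,0,0,0,0,0.0013,0.0733,0.06,0,0,0,0,0.0013,0.0867,0.06,0,0,0,0,0.0013,0.0867,0.06,0,0,0,0,0.0013,0.0867,0.01,0,0,0,0,0.0013,0.0867,0.01,0,0,0,0,0.0013,0.0867,0.01,0,0,0,0,0.0013,0.0867,0.01,0,0,0,0,0.0013,0.0867,0.01],
  "force": 10
}}

```text
time_s: 32.05
tcp_pos: [0.6334, 0.0698, 0.0739]
eef_rot: [[-0.191, 0.982, 0.0], [0.982, 0.191, -0.0], [-0.0, 0.0, -1.0]]
contact_force: [-5.7, -1.1, 1.6]
opening: 0.0218
finger_force: 3.7
```

```bash
python3 to.py .632 .068 .073 101
```

```text
t 32.05 rot [0.01 0.01 0.01] d [-0.0015 -0.0017  0.0009] F [-5.7 -1.1  1.6]
```

To row units: -0.002 m / 0.75 = -0.0027.

{"op": "inch_along", "data": {
  "steps": [0,0,0,0,-0.0027,0,0.01,0,0,0,0,-0.0027,0,0.01,0,0,0,0,-0.0027,0,0.01,0,0,0,0,-0.0027,0,0.01],
  "force": 10
}}

```text
time_s: 32.45
tcp_pos: [0.6303, 0.0693, 0.0735]
eef_rot: [[-0.191, 0.982, -0.002], [0.982, 0.191, -0.001], [-0.001, -0.003, -1.0]]
contact_force: [-5.9, -1.4, 4.9]
opening: 0.0154
finger_force: 10.0
```

To row units: -0.1256 m / 0.75 = -0.1675, -0.1165 m / 0.75 = -0.1553.

{"op": "inch_along", "data": {
  "steps": [0,0,0,0,-0.0027,-0.0187,0.01,0,0,0,0,-0.0093,-0.0381,0.01,0,0,0,0,-0.0173,-0.0573,0.01,0,0,0,0,-0.0267,-0.0767,0.01,0,0,0,0,-0.0373,-0.0947,0.01,0,0,0,0,-0.0493,-0.112,0.01,0,0,0,0,-0.0627,-0.1273,0.01,0,0,0,0,-0.078,-0.1427,0.01,0,0,0,0,-0.0933,-0.1553,0.01,0,0,0,0,-0.1107,-0.1675,0.01],
  "force": 10
}}

```text
time_s: 33.45
tcp_pos: [0.5519, 0.0544, 0.202]
eef_rot: [[-0.191, 0.982, 0.007], [0.982, 0.191, 0.001], [-0.0, 0.007, -1.0]]
contact_force: [3.9, 1.0, 4.3]
opening: 0.0161
finger_force: 10.0
```

To row units: -0.097 m / 0.75 = -0.1293, -0.095 m / 0.75 = -0.1267.

{"op": "inch_along", "data": {
  "steps": [0,0,0,0,-0.0147,-0.0087,0.01,0,0,0,0,-0.0293,-0.016,0.01,0,0,0,0,-0.0453,-0.022,0.01,0,0,0,0,-0.0607,-0.0273,0.01,0,0,0,0,-0.0773,-0.0313,0.01,0,0,0,0,-0.0933,-0.0341,0.01,0,0,0,0,-0.1107,-0.036,0.01,0,0,0,0,-0.1267,-0.0365,0.01,0,0,0,0,-0.1293,-0.0365,0.01,0,0,0,0,-0.1293,-0.0365,0.01],
  "force": 10
}}

```text
time_s: 34.45
tcp_pos: [0.4552, 0.0359, 0.2267]
eef_rot: [[-0.191, 0.982, 0.003], [0.982, 0.191, 0.002], [0.001, 0.004, -1.0]]
contact_force: [6.8, 4.6, -1.1]
opening: 0.0158
finger_force: 10.0
```

To row units: -0.14 m / 0.75 = -0.1867, -0.05 m / 0.75 = -0.0667.

{"op": "inch_along", "data": {
  "steps": [0,0,0,0,0,0,0.06,0,0,0,0,0,0,0.06,0,0,0,0,0,0,0.06,0,0,0,0,0,0,0.06,0,0,0,0,0,-0.0267,0.06,0,0,0,0,0,-0.0667,0.06,0,0,0,0,0,-0.12,0.06,0,0,0,-0.0533,0,-0.16,0.06,0,0,0,-0.12,0,-0.16,0.06,0,0,0,-0.1867,0,-0.16,0.06]
}}

```text
time_s: 35.45
tcp_pos: [0.4818, -0.1039, 0.3479]
eef_rot: [[-0.192, 0.981, 0.002], [0.981, 0.192, -0.002], [-0.002, 0.002, -1.0]]
contact_force: [0.3, -0.2, -0.3]
opening: 0.0596
finger_force: 0.0
```

{"op": "inch_along", "data": {
  "steps": [0,0,0,-0.0667,0,0,0.06,0,0,0,-0.1333,0,0,0.06,0,0,0,-0.2,0,0,0.06,0,0,0,-0.2667,0,0,0.06,0,0,0,-0.2667,0,0,0.06,0,0,0,-0.2667,0,0,0.06]
}}

```text
time_s: 36.05
tcp_pos: [0.5191, -0.2995, 0.3453]
eef_rot: [[-0.189, 0.982, -0.002], [0.982, 0.189, 0.002], [0.002, -0.001, -1.0]]
contact_force: [1.4, 0.5, 0.1]
opening: 0.0598
finger_force: 0.0
```

Run:
```python
from h import *
t=cam("top");b=t["pixels"][140:320,250:500];w=cam("side");d=w["pixels"][120:300,260:440]
f=lambda i:cv2.resize(i,(int(i.shape[1]*330/i.shape[0]),330),interpolation=cv2.INTER_CUBIC)
m=np.hstack([f(b),f(d)]);print(m.shape);cv2.imwrite("pics/end.png",m[:,:,::-1])
print("upright bar expected top px",[a-o for a,o in zip(proj(t,(.4555,.0362,.245)),(250,140))],[a-o for a,o in zip(proj(w,(.4555,.0362,.245)),(260,120))])
```

```text
(330, 788, 3)
upright bar expected top px [np.float64(75.83585406403427), np.float64(113.89236000370028)] [np.float64(90.41297214538787), np.float64(53.998830970241556)]
```

View pics/end.png

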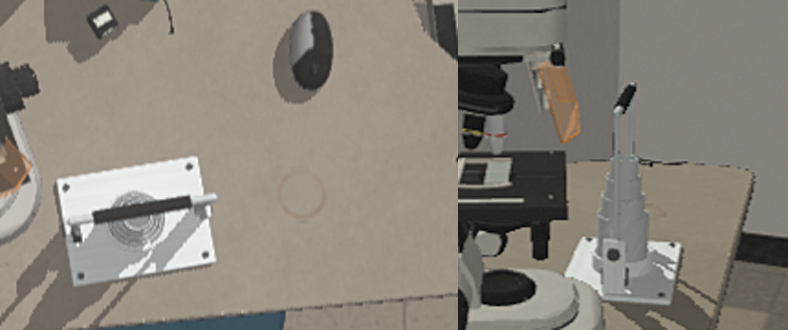

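The handle is upright. The bar shows at (77.5,113.5) in the top crop and (91,53) in the side crop, against predictions of (75.8,113.9) and (90.4,54.0). The stack is nested and the mouse is where it was.

```bash
python3 -c "
from rig import r, optics, ticket
print(ticket.hand_in())"
```

```text
the job is handed in; nothing more can be done
None
```

I folded the handle back, nested the four cups present (cups 1 to 4; I saw no cup 5) in size order in the well, swung the handle up to its upright detent, and handed the job in at about 36 s of the 192 s allowed.

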